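Sort the chaser's punches and cup back into their trays

ROBOT

A 7-joint arm with a two-finger parallel gripper is mounted at the origin on the work surface. World frame = base frame: x ahead of the robot, y to its left, z up, the work surface at z = 0. Lengths are in mm, angles in rad, forces in N, time in s.
With the tool pointing down it reaches from about 425 to 975 mm from the base axis. Payload 16.7 kg.
Tool frame: the origin (TCP) lies midway between the tips of the shut fingers; the grasp point (between the pads) lies 19 mm behind it; z points along the fingers, y is the direction in which the jaws open and shut (so a half turn about z gives the same grasp; the last joint's range is limited). The gripper opens to 85 mm and grips with 20 to 120 N. Pads are 22 mm wide; open, the fingers measure 114 mm over their backs; the gripper's body (76 mm by 85 mm) begins 54 mm behind the grasp point. The pads swing forward as they close: fully open they stand 13 mm farther back than shut.
Start: joints at [1.125, 0.426, 0.074, 1.606, -0.034, 1.111, -0.067], TCP at [196.735, -645.656, 231.302] pointing down, gripper open.
Joint ranges: [-2.85, 2.85], [-0.5, 2.14], [-1.23, 1.37], [0.21, 2.46], [-1.02, 4.16], [0.16, 2.05], [-2.73, 2.73]. Speed limits (rad/s): [1.89, 1.89, 2.39, 2.39, 3.01, 3.01, 3.01].

INTERFACE

Orientations are given as a 3x3 rotation matrix whose columns are the frame's x, y, z axes.
In Python, from plant import telemetry, eyes, env gives the robot as it stands. The module is installed in compiled form; this text tells all that it offers.
- The arm moves only by the tool apply_moves, never from a script. Its argument "steps" is a list that holds one entry, the list of rows, each a list of 7 numbers: the finger opening in m, from 0 to 0.0854, then the shift along the tool's x, y, z in m, then the turn, a rotation vector about the tool's x, y, z in degrees. A call has 1 to 20 rows; each row is the pose to reach, as a shift and turn from the pose commanded when the call began, along the tool's axes at that moment; what a row does not reach only later rows make up. A row lasts 1/10 s, in which the tool goes at most 50 mm and 8.59 degrees, less where a joint would pass 70% of its speed; a pose out of reach is approached as far as the arm can. A call with a gripper value outside its range is refused whole. The fingers move at their own pace and stop on an object; "force" is the grip in N (left out, the last holds). Time passes only in rows, so rows that repeat a pose let the fingers close. It gives the time, the measured TCP pose, the force and the opening at its end, in the units of the state.
- telemetry.read_state(): the state, without advancing time (a new reading comes with each control period).
- eyes.read_camera(name): name is "scene" or "top" or "wrist"; returns (picture, depth): 384x512x3 uint8, blue, green, red; 384x512 float32, mm along the optical axis (not along the pixel's ray), 0 where there is no reading.
- eyes.get_calibration(name): a dict with "intrinsics" (3x3 intrinsics, pixels), "origin" and "attitude" of the camera in the world. Camera axes: x right, y up, looking along -z (the intrinsics and any distortion apply to the point x, -y, -z); pixel columns grow to the right and rows downward; lengths in mm; the calibration is good to about 2 mm. A picture is of the moment at which its call begins: read the wrist's pose just before it. get_calibration takes no time and is no camera call; for the wrist camera it gives the pose at the moment of the call.
- env.finish_job(): hands the job in, once; it reports no verdict.
The state is a dict: "time": time; "joint_positions": joint angles; "joint_velocities": joint speeds; "joint_torque": joint torques, N m; "tcp_pos": TCP position; "tool_rot": TCP orientation; "wrist_force": force on the tool from outside, world axes, zero at the start; "torque": the same for the moment, N m; "width": finger opening in mm.
Only numpy, scipy, OpenCV 4.12 (cv2) and the standard library are available. Lean on these libraries where they do the work, as an engineer would, in place of code of your own. Each camera call takes 0.05 s, during which the arm holds its last target. There are 200 camera calls.

TASK

Clear the metal chaser's bench: put the two loose ball-ended doming punches, the two loose square chasing punches and the loose copper cup back into the trays where their own kind already lies. Lay each punch flat on the tray's floor in line with those already there, not on top of them, with its working end (ball or tapered tip) pointing the same way as theirs, and stand the cup upright, mouth up. Leave the hammer where it lies.

Things in the scene. Friction and masses are not known exactly. Their poses are not given: they have to be found in the camera images.
- domer1: loose doming punch: bright steel octagonal shaft 12 mm across with a 22 mm ball at its working end, 100 mm overall, 110 g. Origin on the shaft's axis, 35 mm from the ball's end; x points along the shaft to the ball: ball centre at x = +24, butt at -65, middle (grip here) at -15 mm. Lies on ball and butt: origin 10 mm above the surface, shaft sloping 3 degrees down to the butt, x level.
- domer2: second doming punch, the same as domer1 in every respect (size, origin, axes).
- chaser1: loose chasing punch: grey steel bar 10 mm square, no ball, ground to a long taper over its last 40 mm, 4 mm wide at the working end, 100 mm overall, 65 g. Origin on the bar's axis, 35 mm from the working end; x points along the bar to the working end: butt at x = -65, middle (grip here) at -15 mm. Lying flat, the origin is 5 mm above the surface.
- chaser2: second chasing punch, the same as chaser1 in every respect (size, origin, axes).
- cup: loose copper cup, standing mouth up: round, 48 mm diameter with straight sides above a slightly narrower foot, 42 mm high, wall 3 mm, 90 g. Origin: centre of its foot, z up. Gripped across the outside from above.
- tray_domers: fixed open tray of pale wood, outside 136 (its x) by 162 (its y) by 26 mm high, walls and floor 5 mm thick (floor's top 5 mm above the bench). Origin: centre of its underside, z up. Two doming punches already lie in it along x, their balls towards +x, at y = -64 and -40 mm; from y = -25 to +76 mm it is empty. Both loose doming punches belong here.
- tray_chasers: fixed open tray of pale wood, outside 136 (its x) by 162 (its y) by 26 mm high, walls and floor 5 mm thick (floor's top 5 mm above the bench). Origin: centre of its underside, z up. Two chasing punches already lie in it along x, their tapered working ends towards +x, at y = -64 and -44 mm; from y = -35 to +76 mm it is empty. Both loose chasing punches belong here.
- tray_cups: fixed open tray of pale wood, outside 136 (its x) by 162 (its y) by 26 mm high, walls and floor 5 mm thick (floor's top 5 mm above the bench). Origin: centre of its underside, z up. Two copper cups like the loose one already stand in it at y = -46 mm, x = -34 and +34 mm; from y = -20 to +76 mm it is empty. The loose cup belongs here.
- hammer: chasing hammer lying on its side, red-brown wooden handle and bright steel head, 235 mm long, 26 mm thick, 260 g: a bystander, not to be moved. Origin on the bench under the handle, 55 mm from the middle of the head; x runs along the handle towards the head.

How it is judged:
By the outcome, as a careful person would: the job done as asked, in the order asked, and still so for the second after the job is handed in, with the robot touching nothing.
It also fails if it takes over 120 s, if anything falls off the work surface, if the arm or the gripper's body presses on something with over 40 N, if the wrist force passes 120 N, or if a joint passes its speed limit or range.

## Working session

There is one attempt and no reset: what is moved stays moved. The work goes in short steps, Python scripts to look and compute and a tool call to move; the robot and the scene stay as the last step left them, time stands still between calls to the robot, and variables do not carry over. Pictures are saved under pics/ and viewed, about 12 in all and at most 16, crops included, and the job is handed in when it is done.

Besides the shell and the picture viewer there is one more tool, called after "Emit:" in YAML: its name, and indented under it one key for each argument. apply_moves: Moves the arm, as the interface text tells. Its arguments: {"type":"object","properties":{"steps":{"type":"array","items":{"type":"array","items":{"type":"array","items":{"type":"number"}}}},"force":{"type":"number"}},"required":["steps"]}

```bash
mkdir -p pics; ls; python3 - <<'E'
from plant import telemetry, eyes, env
import cv2, numpy as np
for n in ["top","scene"]:
    p,d=eyes.read_camera(n); cv2.imwrite(f"pics/{n}0.png",p); np.save(f"pics/{n}0.npy",d)
    c=eyes.get_calibration(n); print(n,{k:np.round(v,3).tolist() if not isinstance(v,str) else v for k,v in c.items()})
print(telemetry.read_state())
E
```

```text
pics
top {'intrinsics': [[356.606, 0.0, 257.682], [0.0, 356.606, 196.578], [0.0, 0.0, 1.0]], 'origin': [420.35, 16.847, 859.906], 'attitude': [[-0.007, 0.993, -0.114], [-1.0, -0.004, 0.022], [0.021, 0.114, 0.993]]}
scene {'intrinsics': [[392.351, 0.0, 252.6], [0.0, 392.351, 193.072], [0.0, 0.0, 1.0]], 'origin': [1405.868, -177.969, 604.203], 'attitude': [[0.186, -0.514, 0.838], [0.982, 0.079, -0.17], [0.021, 0.854, 0.519]]}
{'time': 0.1, 'joint_positions': array([ 1.12550874,  0.42667609,  0.07385945,  1.60656145, -0.03406934,
        1.11081182, -0.06708912]), 'joint_velocities': array([ 8.63111646e-04, -1.27260752e-03,  2.47186190e-04, -4.72190703e-05,
        6.74000299e-05, -7.52337129e-04,  2.48585780e-05]), 'joint_torque': array([ 6.85374907e-03, -9.51534534e+01,  3.76993641e+00, -4.64412439e+01,
        1.95365312e-02,  6.38335754e-03, -1.75951072e-05]), 'tcp_pos': array([ 196.60727773, -645.33246962,  230.66826932]), 'tool_rot': array([[ 9.56576788e-01,  2.91480085e-01, -4.57332805e-04],
       [ 2.91480421e-01, -9.56576154e-01,  1.10693415e-03],
       [-1.14824394e-04, -1.19217108e-03, -9.99999283e-01]]), 'wrist_force': array([-0.31408951,  0.35878242,  0.43089478]), 'torque': array([-0.0570609 ,  0.05458421, -0.01847789]), 'width': 85.05816677775788}
```

View both.

View pics/top0.png

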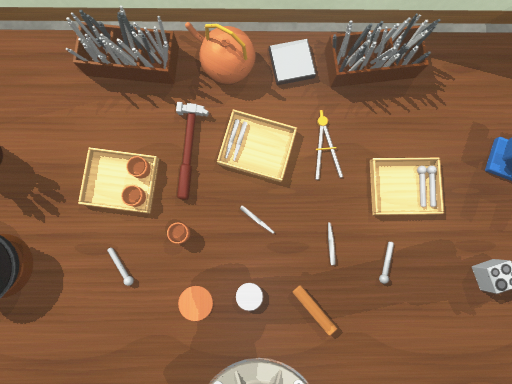

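View pics/scene0.png

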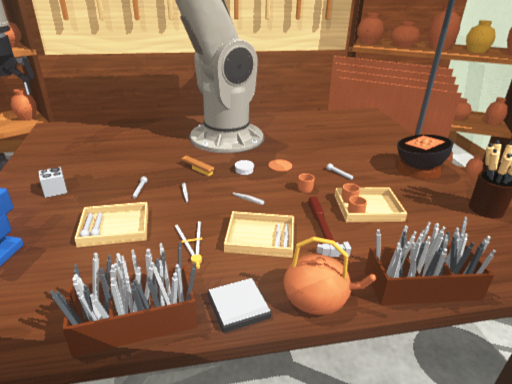

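```bash
cat > h.py <<'E'
from plant import telemetry, eyes, env
import cv2, numpy as np
def ray(n, uv, z, cal=None):
    """pixels -> world points on plane z"""
    c=cal or eyes.get_calibration(n); K=np.array(c["intrinsics"])
    uv=np.atleast_2d(uv).astype(float)
    v=np.c_[(uv[:,0]-K[0,2])/K[0,0],-(uv[:,1]-K[1,2])/K[1,1],-np.ones(len(uv))]@np.array(c["attitude"]).T
    o=np.array(c["origin"]); return o+v*((z-o[2])/v[:,2])[:,None]
def cloud(n,d,cal=None):
    c=cal or eyes.get_calibration(n); K=np.array(c["intrinsics"]); H,W=d.shape
    u,v=np.meshgrid(np.arange(W),np.arange(H))
    p=np.stack([(u-K[0,2])/K[0,0]*d,-(v-K[1,2])/K[1,1]*d,-d],-1)
    return p@np.array(c["attitude"]).T+np.array(c["origin"])
E
python3 - <<'E'
from h import *
p=cv2.imread("pics/top0.png"); d=np.load("pics/top0.npy"); P=cloud("top",d); Z=P[...,2]
hsv=cv2.cvtColor(p,cv2.COLOR_BGR2HSV)
print("bench z",np.percentile(Z[220:300,280:300],[5,50,95]))
# trays
yel=((hsv[...,0]>15)&(hsv[...,0]<32)&(hsv[...,1]>50)&(hsv[...,2]>130)).astype(np.uint8)
cs,_=cv2.findContours(yel,cv2.RETR_EXTERNAL,cv2.CHAIN_APPROX_NONE)
for c in cs:
    if cv2.contourArea(c)<2000: continue
    m=np.zeros_like(yel); cv2.drawContours(m,[c],-1,1,-1); m=cv2.dilate(m,np.ones((3,3)))
    zz=Z[m>0]; q=np.argwhere((m>0)&(Z>19)&(Z<32)&(yel>0)); pts=ray("top",q[:,::-1],26)[:,:2].astype(np.float32)
    r1=cv2.minAreaRect(pts); r2=cv2.minAreaRect(ray("top",c[:,0],26)[:,:2].astype(np.float32))
    print("tray px",c[:,0].mean(0).round(),"rim",np.round(np.r_[r1[0],r1[1],r1[2]],1),"outl",np.round(np.r_[r2[0],r2[1],r2[2]],1),len(q))
gr=((hsv[...,1]<70)&(hsv[...,2]>95)).astype(np.uint8)
cs,_=cv2.findContours(gr,cv2.RETR_EXTERNAL,cv2.CHAIN_APPROX_NONE)
for c in cs:
    u,v=c[:,0].mean(0)
    if 90<u<450 and 100<v<300 and len(c)>8:
        m=np.zeros_like(gr); cv2.drawContours(m,[c],-1,1,-1); q=np.argwhere(m>0)[:,::-1]
        W=ray("top",q,8)[:,:2]; mu=W.mean(0); a=np.linalg.svd(W-mu,full_matrices=False)[2][0]; t=(W-mu)@a; s=np.abs((W-mu)@[-a[1],a[0]])
        wid=[round(float(s[(t>=lo)&(t<lo+12)].max()*2),1) if ((t>=lo)&(t<lo+12)).any() else 0 for lo in np.arange(t.min(),t.max(),12)]
        print("steel px",(round(u),round(v)),"mid",(mu+a*(t.min()+t.max())/2).round(1),"len",round(t.max()-t.min(),1),"ax",a.round(3),"ang",round(np.degrees(np.arctan2(a[1],a[0])),1),"w",wid)
m=((hsv[...,0]<12)&(hsv[...,1]>110)).astype(np.uint8)
q=np.argwhere((np.hypot(*(np.indices(Z.shape)-np.array([233,178])[:,None,None]))<20)&(Z>38)&(Z<50)); print("cup",len(q),cv2.minEnclosingCircle(ray("top",q[:,::-1],42)[:,:2].astype(np.float32)), P[q[:,0],q[:,1]].mean(0))
a=cv2.resize(p[95:225,180:310],None,fx=4,fy=4,interpolation=cv2.INTER_CUBIC); b=cv2.resize(p[215:280,310:375],None,fx=4,fy=4,interpolation=cv2.INTER_CUBIC)
a=cv2.resize(p[95:245,215:350],None,fx=4,fy=4,interpolation=cv2.INTER_CUBIC)
b=cv2.resize(p[210:270,290:350],None,fx=4,fy=4,interpolation=cv2.INTER_CUBIC)
o=np.zeros((600,540+240,3),np.uint8); o[:,:540]=a; o[:240,540:]=b; cv2.imwrite("pics/crop1.png",o)
E
```

```text
bench z [-2.24985514  0.13547704  5.08510053]
tray px [406. 186.] rim [ 541.6 -357.8  135.3  164.3    0.8] outl [ 540.9 -355.7  137.4  172.1    0.8] 618
tray px [118. 180.] rim [558.3 327.5 163.9 135.9  82.2] outl [557.5 325.  169.3 137.1  82.3] 640
tray px [257. 145.] rim [641.8   0.7 161.6 136.4  73.5] outl [6.400e+02 4.000e-01 1.632e+02 1.397e+02 7.350e+01] 565
steel px (249, 296) mid [284.4  20.3] len 64.9 ax [-0.842 -0.539] ang -147.4 w [44.9, 59.5, 63.8, 62.4, 55.6, 30.5]
steel px (120, 267) mid [356.7 322.1] len 100.4 ax [-0.845 -0.535] ang -147.6 w [14.1, 14.9, 15.0, 14.5, 14.4, 15.0, 18.8, 23.4, 17.6]
steel px (387, 263) mid [ 360.3 -307.2] len 99.8 ax [-0.971  0.24 ] ang 166.1 w [14.6, 15.1, 14.9, 15.0, 14.7, 14.6, 20.0, 22.8, 14.6]
steel px (331, 243) mid [ 405.4 -175.1] len 101.7 ax [-0.998 -0.062] ang -176.5 w [8.2, 8.8, 10.9, 13.1, 14.2, 13.3, 13.9, 13.3, 12.6]
steel px (410, 212) mid [ 479.  -368.2] len 12.2 ax [-0.005 -1.   ] ang -90.3 w [0.0, 0.0]
steel px (257, 219) mid [463.    0.5] len 100.6 ax [-0.627 -0.779] ang -128.9 w [11.4, 10.6, 11.1, 10.5, 11.2, 10.5, 9.8,
[... 1787 characters left out ...]
0]
steel px (258, 137) mid [665.3  -3.5] len 46.5 ax [-0.281 -0.96 ] ang -106.3 w [5.1, 4.4, 2.5, 2.4]
steel px (324, 137) mid [ 666.2 -166.2] len 55.0 ax [-0.996 -0.091] ang -174.8 w [19.0, 24.0, 28.3, 34.9, 36.1]
steel px (239, 141) mid [656.2  42.4] len 101.4 ax [-0.958  0.287] ang 163.3 w [12.4, 12.0, 10.8, 11.2, 11.6, 10.5, 8.9, 6.9, 6.3]
steel px (232, 138) mid [661.9  61.6] len 101.4 ax [-0.958  0.285] ang 163.4 w [12.0, 11.7, 11.1, 11.5, 11.8, 10.8, 8.7, 8.3, 6.1]
steel px (191, 109) mid [736.  158.6] len 81.5 ax [-0.158 -0.987] ang -99.1 w [35.8, 34.2, 29.7, 30.5, 28.6, 24.5, 24.0]
cup 94 ((432.9921875, 182.7335205078125), 23.912195205688477) [433.67983895 184.02167706  41.76586284]
```

View pics/crop1.png

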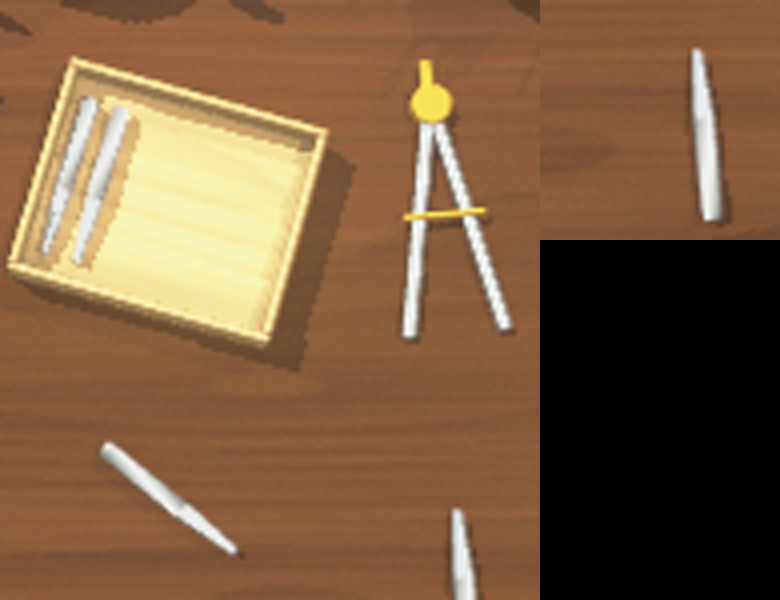

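```bash
cat > g.py <<'E'
import sys
from h import *
def tgt(*targets):
    s=telemetry.read_state(); R=np.array(s["tool_rot"]); p=np.array(s["tcp_pos"]); yaw=np.degrees(np.arctan2(R[1,0],R[0,0]))
    print("t",round(s["time"],2),"p",p.round(1),"yaw",round(yaw,1),"w",round(s["width"],1),"F",np.round(s["wrist_force"],1),"q",np.round(s["joint_positions"],2),"tilt",R[:2,2].round(4))
    for x,y,z,ps in targets: print((x,y,z,ps),"->",(R.T@(np.array([x,y,z])-p)/1000).round(4),"turn z",round(yaw-ps,1))
if __name__=="__main__": tgt(*[tuple(map(float,a.split(","))) for a in sys.argv[1:]])
E
python3 g.py 360.3,-307.2,150,166.1
```

```text
t 0.1 p [ 196.6 -645.3  230.7] yaw 16.9 w 85.1 F [-0.3  0.4  0.4] q [ 1.13  0.43  0.07  1.61 -0.03  1.11 -0.07] tilt [-0.0005  0.0011]
(360.3, -307.2, 150.0, 166.1) -> [ 0.2552 -0.2756  0.081 ] turn z -149.2
```

Emit:
apply_moves:
  steps:
    - [[0.045,0.255,-0.2755,0.0,0,0,-149],[0.045,0.255,-0.2755,0.0,0,0,-149],[0.045,0.255,-0.2755,0.0,0,0,-149],[0.045,0.255,-0.2755,0.0,0,0,-149],[0.045,0.255,-0.2755,0.0,0,0,-149],[0.045,0.255,-0.2755,0.0,0,0,-149],[0.045,0.255,-0.2755,0.0,0,0,-149],[0.045,0.255,-0.2755,0.0,0,0,-149],[0.045,0.255,-0.2755,0.0,0,0,-149],[0.045,0.255,-0.2755,0.0,0,0,-149],[0.045,0.255,-0.2755,0.081,0,0,-149],[0.045,0.255,-0.2755,0.081,0,0,-149],[0.045,0.255,-0.2755,0.081,0,0,-149],[0.045,0.255,-0.2755,0.081,0,0,-149],[0.045,0.255,-0.2755,0.081,0,0,-149],[0.045,0.255,-0.2755,0.081,0,0,-149],[0.045,0.255,-0.2755,0.081,0,0,-149],[0.045,0.255,-0.2755,0.081,0,0,-149],[0.045,0.255,-0.2755,0.081,0,0,-149],[0.045,0.255,-0.2755,0.081,0,0,-149]]
  force: 40

```text
time: 2.1
tcp_pos: [360.2, -307.8, 150.2]
tool_rot: [[-0.97, 0.245, -0.0], [0.245, 0.97, 0.0], [0.0, 0.0, -1.0]]
wrist_force: [-0.4, 0.5, -0.4]
width: 45.1
```

```bash
python3 g.py 360.3,-307.2,3,166.1; python3 - <<'E'
from h import *
p,d=eyes.read_camera("wrist"); c=eyes.get_calibration("wrist"); cv2.imwrite("pics/w1.png",p)
print(np.array(c["origin"]).round(1),np.array(c["attitude"]).round(3).tolist(),c["intrinsics"][0])
E
```

```text
t 2.1 p [ 360.2 -307.8  150.2] yaw 165.8 w 45.1 F [-0.4  0.5 -0.4] q [ 0.99  0.23 -0.47  2.1   0.14  0.84  1.76] tilt [-0.0002  0.0003]
(360.3, -307.2, 3.0, 166.1) -> [0.     0.0005 0.1472] turn z -0.3
[ 287.7 -289.6  294. ] [[0.246, -0.927, -0.284], [0.969, 0.236, 0.071], [0.001, -0.293, 0.956]] [277.39099776   0.         255.82789022]
```

View pics/w1.png

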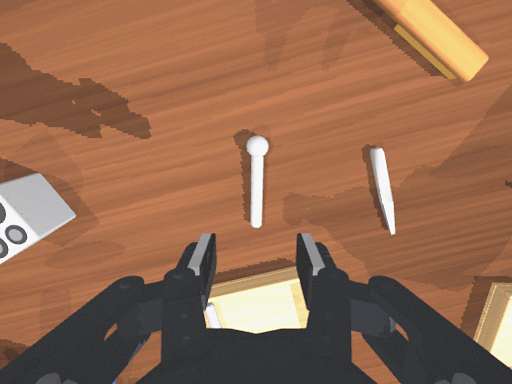

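Emit:
apply_moves:
  steps:
    - [[0.045,0,0.0005,0.05,0,0,0],[0.045,0,0.0005,0.1,0,0,0],[0.045,0,0.0005,0.13,0,0,0],[0.045,0,0.0005,0.148,0,0,0],[0.045,0,0.0005,0.148,0,0,0],[0.045,0,0.0005,0.148,0,0,0],[0.0,0,0.0005,0.148,0,0,0],[0.0,0,0.0005,0.148,0,0,0],[0.0,0,0.0005,0.148,0,0,0],[0.0,0,0.0005,0.148,0,0,0],[0.0,0,0.0005,0.148,0,0,0],[0.0,0,0.0005,0.148,0,0,0],[0.0,0,0.0005,0.148,0,0,0],[0.0,0,0.0005,0.148,0,0,0]]
  force: 60

```text
time: 3.55
tcp_pos: [361.0, -307.9, 3.4]
tool_rot: [[-0.97, 0.243, 0.001], [0.243, 0.97, -0.001], [-0.002, -0.001, -1.0]]
wrist_force: [-1.0, 0.8, 10.6]
width: 10.1
```

```bash
python3 - <<'E'
from g import *
# tray_domers pose -> place slots (grip point = punch middle at tray x 0)
a=np.radians(0.8); c=np.array([541.6,-357.8]); R=np.array([[np.cos(a),-np.sin(a)],[np.sin(a),np.cos(a)]])
for y in (5,42): print(y,c+R@[0,y])
P=c+R@[0,5]; tgt((360.3,-307.2,120,90),(P[0],P[1],120,0.8),(P[0],P[1],8,0.8))
E
```

```text
5 [ 541.5301891  -352.80048738]
42 [ 541.01358843 -315.80409399]
t 3.55 p [ 361.  -307.9    3.4] yaw 165.9 w 10.1 F [-1.   0.8 10.6] q [ 0.88  0.48 -0.37  2.19  0.34  0.52  1.58] tilt [ 0.0013 -0.0014]
(360.3, -307.2, 120, 90) -> [ 0.0007  0.0004 -0.1166] turn z 75.9
(np.float64(541.5301890983043), np.float64(-352.8004873799535), 120, 0.8) -> [-0.1862  0.0002 -0.1163] turn z 165.1
(np.float64(541.5301890983043), np.float64(-352.8004873799535), 8, 0.8) -> [-0.186   0.0003 -0.0043] turn z 165.1
```

Emit:
apply_moves:
  steps:
    - [[0.0,0,0,-0.02,0,0,0],[0.0,0,0,-0.06,0,0,0],[0.0,0,0,-0.1,0,0,0],[0.0,0,0,-0.12,0,0,0],[0.0,0,0,-0.12,0,0,0],[0.0,0,0,-0.12,0,0,0],[0.0,0,0,-0.12,0,0,0]]

```text
time: 4.25
tcp_pos: [359.9, -307.0, 121.6]
tool_rot: [[-0.97, 0.243, -0.001], [0.243, 0.97, 0.001], [0.001, 0.001, -1.0]]
wrist_force: [-0.3, 0.5, -1.5]
width: 9.9
```

```bash
python3 - <<'E'
from g import *
p,d=eyes.read_camera("wrist"); q,_=eyes.read_camera("scene")
cv2.imwrite("pics/w2.png",np.hstack([p[100:300,150:362],cv2.resize(q[60:190,80:230],(231,200))]))
P=(541.5,-352.8); tgt((*P,120,0.8),(*P,7.5,0.8))
E
```

```text
t 4.35 p [ 360.  -306.9  121.4] yaw 165.9 w 9.7 F [ 0.4 -0.1 -1.9] q [ 0.99  0.28 -0.48  2.13  0.18  0.78  1.73] tilt [-0.0012  0.0013]
(541.5, -352.8, 120, 0.8) -> [-0.1872 -0.0005  0.0011] turn z 165.1
(541.5, -352.8, 7.5, 0.8) -> [-0.1874 -0.0006  0.1136] turn z 165.1
```

View pics/w2.png

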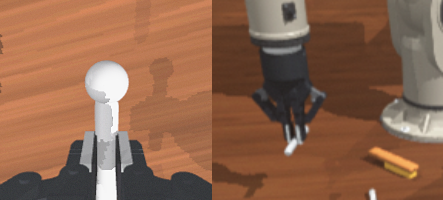

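Emit:
apply_moves:
  steps:
    - [[0.0,-0.187,0,0.0,0,0,165],[0.0,-0.187,0,0.0,0,0,165],[0.0,-0.187,0,0.0,0,0,165],[0.0,-0.187,0,0.0,0,0,165],[0.0,-0.187,0,0.0,0,0,165],[0.0,-0.187,0,0.0,0,0,165],[0.0,-0.187,0,0.0,0,0,165],[0.0,-0.187,0,0.0,0,0,165],[0.0,-0.187,0,0.0,0,0,165],[0.0,-0.187,0,0.0,0,0,165],[0.0,-0.187,0,0.0,0,0,165],[0.0,-0.187,0,0.0,0,0,165],[0.0,-0.187,0,0.0,0,0,165],[0.0,-0.187,0,0.0,0,0,165],[0.0,-0.187,0,0.0,0,0,165],[0.0,-0.187,0,0.0,0,0,165],[0.0,-0.187,0,0.0,0,0,165],[0.0,-0.187,0,0.0,0,0,165],[0.0,-0.187,0,0.0,0,0,165],[0.0,-0.187,0,0.0,0,0,165]]

```text
time: 6.35
tcp_pos: [541.6, -352.2, 121.1]
tool_rot: [[1.0, 0.013, -0.002], [0.013, -1.0, 0.0], [-0.002, -0.0, -1.0]]
wrist_force: [1.0, 0.7, -1.2]
width: 9.9
```

```bash
python3 - <<'E'
from g import *
P=(541.5,-352.8); tgt((*P,120,0.8),(*P,9,0.8))
p,d=eyes.read_camera("wrist"); q,_=eyes.read_camera("scene")
cv2.imwrite("pics/w3.png",np.hstack([p[80:384,100:412],cv2.resize(q[150:270,40:190],(380,304))]))
E
```

```text
t 6.35 p [ 541.6 -352.2  121.1] yaw 0.8 w 9.9 F [ 1.   0.7 -1.2] q [ 0.32  0.5   0.21  1.78 -0.13  0.88 -0.97] tilt [-0.0019  0.0003]
(541.5, -352.8, 120, 0.8) -> [-0.0001  0.0006  0.0011] turn z -0.0
(541.5, -352.8, 9, 0.8) -> [1.000e-04 6.000e-04 1.121e-01] turn z -0.0
```

View pics/w3.png

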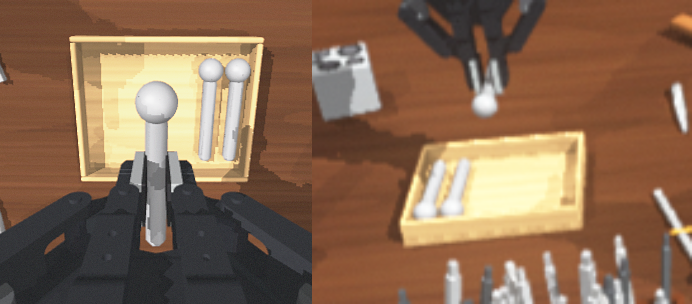

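Emit:
apply_moves:
  steps:
    - [[0.0,0,0.0005,0.04,0,0,0],[0.0,0,0.0005,0.075,0,0,0],[0.0,0,0.0005,0.095,0,0,0],[0.0,0,0.0005,0.105,0,0,0],[0.0,0,0.0005,0.112,0,0,0],[0.0,0,0.0005,0.112,0,0,0],[0.0,0,0.0005,0.112,0,0,0],[0.016,0,0.0005,0.112,0,0,0],[0.02,0,0.0005,0.112,0,0,0],[0.026,0,0.0005,0.112,0,0,0],[0.026,0,0.0005,0.112,0,0,0],[0.026,0,0.0005,0.112,0,0,0],[0.026,0,0.0005,0.08,0,0,0],[0.026,0,0.0005,0.03,0,0,0],[0.026,0,0.0005,0.0,0,0,0],[0.026,0,0.0005,-0.03,0,0,0],[0.026,0,0.0005,-0.03,0,0,0]]

```text
time: 8.15
tcp_pos: [543.6, -354.4, 156.8]
tool_rot: [[1.0, 0.016, 0.006], [0.016, -1.0, -0.003], [0.006, 0.003, -1.0]]
wrist_force: [1.0, -0.4, -0.3]
width: 25.9
```

```bash
python3 - <<'E'
from g import *
tgt((356.7,322.1,150,32.4))
E
```

```text
t 8.15 p [ 543.6 -354.4  156.8] yaw 0.9 w 25.9 F [ 1.  -0.4 -0.3] q [ 0.32  0.46  0.21  1.75 -0.12  0.94 -0.98] tilt [ 0.0057 -0.0027]
(356.7, 322.1, 150, 32.4) -> [-0.176  -0.6795  0.0039] turn z -31.5
```

Emit:
apply_moves:
  steps:
    - [[0.045,-0.1755,-0.6775,0.0,0,0,-31.5],[0.045,-0.1755,-0.6775,0.0,0,0,-31.5],[0.045,-0.1755,-0.6775,0.0,0,0,-31.5],[0.045,-0.1755,-0.6775,0.0,0,0,-31.5],[0.045,-0.1755,-0.6775,0.0,0,0,-31.5],[0.045,-0.1755,-0.6775,0.0,0,0,-31.5],[0.045,-0.1755,-0.6775,0.0,0,0,-31.5],[0.045,-0.1755,-0.6775,0.0,0,0,-31.5],[0.045,-0.1755,-0.6775,0.0,0,0,-31.5],[0.045,-0.1755,-0.6775,0.0,0,0,-31.5],[0.045,-0.1755,-0.6775,0.0,0,0,-31.5],[0.045,-0.1755,-0.6775,0.0,0,0,-31.5],[0.045,-0.1755,-0.6775,0.0,0,0,-31.5],[0.045,-0.1755,-0.6775,0.0,0,0,-31.5],[0.045,-0.1755,-0.6775,0.0,0,0,-31.5],[0.045,-0.1755,-0.6775,0.0,0,0,-31.5],[0.045,-0.1755,-0.6775,0.0,0,0,-31.5],[0.045,-0.1755,-0.6775,0.0,0,0,-31.5],[0.045,-0.1755,-0.6775,0.0,0,0,-31.5],[0.045,-0.1755,-0.6775,0.0,0,0,-31.5]]

```text
time: 10.15
tcp_pos: [355.6, 320.7, 152.4]
tool_rot: [[0.845, 0.535, 0.0], [0.535, -0.845, 0.0], [0.0, 0.0, -1.0]]
wrist_force: [0.2, 1.2, -0.3]
width: 44.9
```

```bash
python3 - <<'E'
from g import *
tgt((356.7,322.1,150,32.4),(356.7,322.1,3,32.4))
p,d=eyes.read_camera("wrist");t,_=eyes.read_camera("top")
cv2.imwrite("pics/w4.png",np.hstack([p,cv2.resize(t[140:230,360:450],(270,384)[:1]+(270,)) if 0 else cv2.copyMakeBorder(cv2.resize(t[145:225,360:455],(285,240)),0,144,0,0,cv2.BORDER_CONSTANT)]))
E
```

```text
t 10.15 p [355.6 320.7 152.4] yaw 32.4 w 44.9 F [ 0.2  1.2 -0.3] q [-0.58  0.22 -0.32  2.1   0.09  0.84 -1.97] tilt [0.0002 0.0001]
(356.7, 322.1, 150, 32.4) -> [ 0.0016 -0.0006  0.0024] turn z -0.0
(356.7, 322.1, 3, 32.4) -> [ 0.0016 -0.0006  0.1494] turn z -0.0
```

View pics/w4.png

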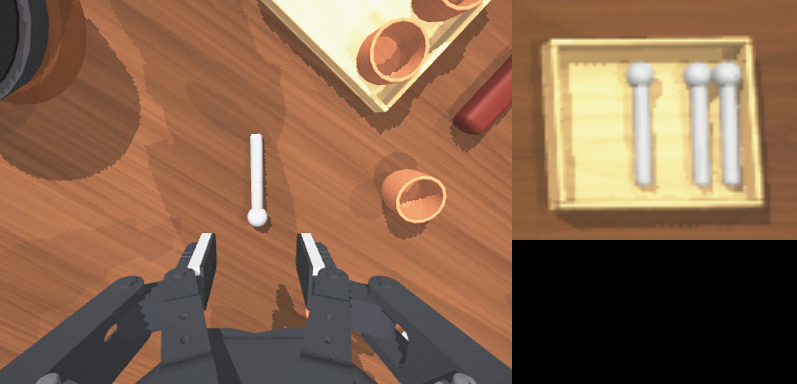

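Emit:
apply_moves:
  steps:
    - [[0.045,0.0015,-0.0005,0.05,0,0,0],[0.045,0.0015,-0.0005,0.1,0,0,0],[0.045,0.0015,-0.0005,0.13,0,0,0],[0.045,0.0015,-0.0005,0.149,0,0,0],[0.045,0.0015,-0.0005,0.149,0,0,0],[0.045,0.0015,-0.0005,0.149,0,0,0],[0.0,0.0015,-0.0005,0.149,0,0,0],[0.0,0.0015,-0.0005,0.149,0,0,0],[0.0,0.0015,-0.0005,0.149,0,0,0],[0.0,0.0015,-0.0005,0.149,0,0,0],[0.0,0.0015,-0.0005,0.149,0,0,0],[0.0,0.0015,-0.0005,0.149,0,0,0],[0.0,0.0015,-0.0005,0.149,0,0,0],[0.0,0.0015,-0.0005,0.129,0,0,0],[0.0,0.0015,-0.0005,0.08,0,0,0],[0.0,0.0015,-0.0005,0.03,0,0,0],[0.0,0.0015,-0.0005,0.03,0,0,0],[0.0,0.0015,-0.0005,0.03,0,0,0]]

```text
time: 12.05
tcp_pos: [357.0, 322.8, 124.0]
tool_rot: [[0.844, 0.536, 0.003], [0.536, -0.844, 0.002], [0.004, -0.0, -1.0]]
wrist_force: [-0.3, -0.9, -1.4]
width: 9.8
```

```bash
python3 g.py 541.0,-315.8,120,180.8
```

```text
t 12.05 p [357.  322.8 124. ] yaw 32.4 w 9.8 F [-0.3 -0.9 -1.4] q [-0.58  0.27 -0.33  2.12  0.12  0.77 -1.99] tilt [0.0028 0.0021]
(541.0, -315.8, 120.0, 180.8) -> [-0.187   0.6378  0.0031] turn z -148.4
```

Emit:
apply_moves:
  steps:
    - [[0.0,-0.187,0.638,0.0,0,0,-148.4],[0.0,-0.187,0.638,0.0,0,0,-148.4],[0.0,-0.187,0.638,0.0,0,0,-148.4],[0.0,-0.187,0.638,0.0,0,0,-148.4],[0.0,-0.187,0.638,0.0,0,0,-148.4],[0.0,-0.187,0.638,0.0,0,0,-148.4],[0.0,-0.187,0.638,0.0,0,0,-148.4],[0.0,-0.187,0.638,0.0,0,0,-148.4],[0.0,-0.187,0.638,0.0,0,0,-148.4],[0.0,-0.187,0.638,0.0,0,0,-148.4],[0.0,-0.187,0.638,0.0,0,0,-148.4],[0.0,-0.187,0.638,0.0,0,0,-148.4],[0.0,-0.187,0.638,0.0,0,0,-148.4],[0.0,-0.187,0.638,0.0,0,0,-148.4],[0.0,-0.187,0.638,0.0,0,0,-148.4],[0.0,-0.187,0.638,0.0,0,0,-148.4],[0.0,-0.187,0.638,0.0,0,0,-148.4],[0.0,-0.187,0.638,0.0,0,0,-148.4],[0.0,-0.187,0.638,0.0,0,0,-148.4],[0.0,-0.187,0.638,0.0,0,0,-148.4]]

```text
time: 14.05
tcp_pos: [539.8, -315.9, 120.5]
tool_rot: [[-1.0, -0.021, -0.002], [-0.021, 1.0, 0.002], [0.002, 0.002, -1.0]]
wrist_force: [-0.6, -0.3, -1.0]
width: 9.7
```

```bash
python3 g.py 541.0,-315.8,120,180.8 541.0,-315.8,9,180.8
```

```text
t 14.05 p [ 539.8 -315.9  120.5] yaw -178.8 w 9.7 F [-0.6 -0.3 -1. ] q [ 0.77  0.5  -0.45  1.79  0.27  0.91  1.79] tilt [-0.0021  0.0016]
(541.0, -315.8, 120.0, 180.8) -> [-0.0012  0.0001  0.0005] turn z -359.6
(541.0, -315.8, 9.0, 180.8) -> [-1.400e-03 -1.000e-04  1.115e-01] turn z -359.6
```

Emit:
apply_moves:
  steps:
    - [[0.0,-0.001,0,0.04,0,0,0.4],[0.0,-0.001,0,0.075,0,0,0.4],[0.0,-0.001,0,0.095,0,0,0.4],[0.0,-0.001,0,0.105,0,0,0.4],[0.0,-0.001,0,0.1115,0,0,0.4],[0.0,-0.001,0,0.1115,0,0,0.4],[0.0,-0.001,0,0.1115,0,0,0.4],[0.016,-0.001,0,0.1115,0,0,0.4],[0.02,-0.001,0,0.1115,0,0,0.4],[0.026,-0.001,0,0.1115,0,0,0.4],[0.026,-0.001,0,0.1115,0,0,0.4],[0.026,-0.001,0,0.1115,0,0,0.4],[0.026,-0.001,0,0.08,0,0,0.4],[0.026,-0.001,0,0.03,0,0,0.4],[0.026,-0.001,0,0.0,0,0,0.4],[0.026,-0.001,0,-0.03,0,0,0.4],[0.026,-0.001,0,-0.03,0,0,0.4],[0.026,-0.001,0,-0.03,0,0,0.4]]

```text
time: 15.85
tcp_pos: [541.8, -316.4, 152.8]
tool_rot: [[-1.0, -0.008, 0.001], [-0.008, 1.0, -0.001], [-0.001, -0.001, -1.0]]
wrist_force: [0.2, -0.3, -0.6]
width: 25.9
```

```bash
python3 g.py 405.4,-175.1,120,3.5
```

```text
t 15.85 p [ 541.8 -316.4  152.8] yaw -179.6 w 25.9 F [ 0.2 -0.3 -0.6] q [ 0.78  0.46 -0.46  1.77  0.24  0.97  1.8 ] tilt [ 0.0009 -0.0007]
(405.4, -175.1, 120.0, 3.5) -> [0.1354 0.1423 0.0325] turn z -183.1
```

Emit:
apply_moves:
  steps:
    - [[0.045,0.135,0.1425,0.0,0,0,170],[0.045,0.135,0.1425,0.0,0,0,170],[0.045,0.135,0.1425,0.0,0,0,170],[0.045,0.135,0.1425,0.0,0,0,170],[0.045,0.135,0.1425,0.0,0,0,170],[0.045,0.135,0.1425,0.0,0,0,170],[0.045,0.135,0.1425,0.0,0,0,170],[0.045,0.135,0.1425,0.0,0,0,170],[0.045,0.135,0.1425,0.0,0,0,170],[0.045,0.135,0.1425,0.0,0,0,170],[0.045,0.135,0.1425,0.0,0,0,170],[0.045,0.135,0.1425,0.0,0,0,170],[0.045,0.135,0.1425,0.0,0,0,170],[0.045,0.135,0.1425,0.0,0,0,170],[0.045,0.135,0.1425,0.0,0,0,170],[0.045,0.135,0.1425,0.0,0,0,170],[0.045,0.135,0.1425,0.0,0,0,170],[0.045,0.135,0.1425,0.0,0,0,170],[0.045,0.135,0.1425,0.0,0,0,170],[0.045,0.135,0.1425,0.0,0,0,170]]

```text
time: 17.85
tcp_pos: [404.9, -174.6, 151.2]
tool_rot: [[0.984, 0.175, -0.002], [0.175, -0.985, 0.001], [-0.002, -0.001, -1.0]]
wrist_force: [0.6, 0.1, 0.4]
width: 44.8
```

```bash
python3 g.py 405.4,-175.1,120,3.5 405.4,-175.1,2,3.5; python3 - <<'E'
from h import *
t,_=eyes.read_camera("top"); cv2.imwrite("pics/t5.png",cv2.resize(t[130:290,300:460],(480,480)))
E
```

```text
t 17.85 p [ 404.9 -174.6  151.2] yaw 10.1 w 44.8 F [0.6 0.1 0.4] q [ 0.41  0.15 -0.16  2.18  0.03  0.81 -1.17] tilt [-0.002   0.0006]
(405.4, -175.1, 120.0, 3.5) -> [0.0005 0.0006 0.0312] turn z 6.6
(405.4, -175.1, 2.0, 3.5) -> [0.0007 0.0008 0.1492] turn z 6.6
```

View pics/t5.png

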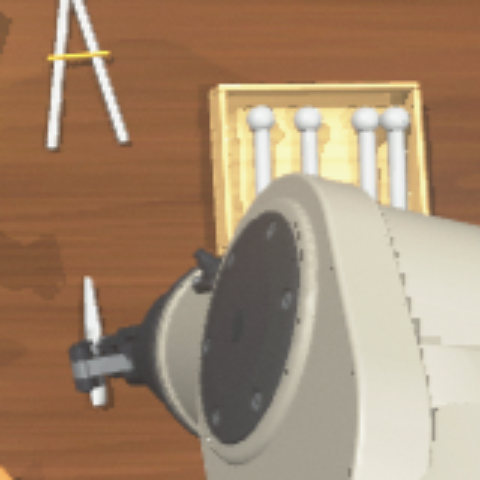

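Emit:
apply_moves:
  steps:
    - [[0.045,0.0005,0.001,0.05,0,0,6.6],[0.045,0.0005,0.001,0.1,0,0,6.6],[0.045,0.0005,0.001,0.13,0,0,6.6],[0.045,0.0005,0.001,0.149,0,0,6.6],[0.045,0.0005,0.001,0.149,0,0,6.6],[0.045,0.0005,0.001,0.149,0,0,6.6],[0.0,0.0005,0.001,0.149,0,0,6.6],[0.0,0.0005,0.001,0.149,0,0,6.6],[0.0,0.0005,0.001,0.149,0,0,6.6],[0.0,0.0005,0.001,0.149,0,0,6.6],[0.0,0.0005,0.001,0.149,0,0,6.6],[0.0,0.0005,0.001,0.149,0,0,6.6],[0.0,0.0005,0.001,0.149,0,0,6.6],[0.0,0.0005,0.001,0.149,0,0,6.6]]

```text
time: 19.3
tcp_pos: [406.9, -175.9, 4.4]
tool_rot: [[0.998, 0.067, 0.002], [0.067, -0.998, -0.001], [0.002, 0.001, -1.0]]
wrist_force: [-2.8, 0.8, 11.9]
width: 7.6
```

```bash
python3 - <<'E'
from g import *
a=np.radians(163.5); c=np.array([641.8,0.7]); R=np.array([[np.cos(a),-np.sin(a)],[np.sin(a),np.cos(a)]])
for y in (-5,32): print(y,c+R@[0,y])
P=c+R@[0,-5]; tgt((405.4,-175.1,2,3.5),(P[0],P[1],120,163.5))
E
```

```text
-5 [643.22007672   5.49409867]
32 [632.71150897 -29.98223152]
t 19.3 p [ 406.9 -175.9    4.4] yaw 3.8 w 7.6 F [-2.8  0.8 11.9] q [ 0.37  0.42 -0.12  2.27  0.11  0.45 -1.35] tilt [ 0.0017 -0.0006]
(405.4, -175.1, 2, 3.5) -> [-0.0014 -0.0009  0.0024] turn z 0.3
(np.float64(643.2200767235196), np.float64(5.494098674340965), 120, 163.5) -> [ 0.2481 -0.1651 -0.1153] turn z -159.7
```

Emit:
apply_moves:
  steps:
    - [[0.0,0,0,-0.02,0,0,0],[0.0,0,0,-0.07,0,0,0],[0.0,0.125,-0.0825,-0.118,0,0,-159.7],[0.0,0.248,-0.165,-0.118,0,0,-159.7],[0.0,0.248,-0.165,-0.118,0,0,-159.7],[0.0,0.248,-0.165,-0.118,0,0,-159.7],[0.0,0.248,-0.165,-0.118,0,0,-159.7],[0.0,0.248,-0.165,-0.118,0,0,-159.7],[0.0,0.248,-0.165,-0.118,0,0,-159.7],[0.0,0.248,-0.165,-0.118,0,0,-159.7],[0.0,0.248,-0.165,-0.118,0,0,-159.7],[0.0,0.248,-0.165,-0.118,0,0,-159.7],[0.0,0.248,-0.165,-0.118,0,0,-159.7],[0.0,0.248,-0.165,-0.118,0,0,-159.7],[0.0,0.248,-0.165,-0.118,0,0,-159.7],[0.0,0.248,-0.165,-0.118,0,0,-159.7],[0.0,0.248,-0.165,-0.118,0,0,-159.7],[0.0,0.248,-0.165,-0.118,0,0,-159.7],[0.0,0.248,-0.165,-0.118,0,0,-159.7],[0.0,0.248,-0.165,-0.118,0,0,-159.7]]

```text
time: 21.3
tcp_pos: [642.7, 5.2, 122.0]
tool_rot: [[-0.933, 0.36, 0.001], [0.36, 0.933, -0.001], [-0.001, -0.0, -1.0]]
wrist_force: [-0.0, 0.8, -0.7]
width: 7.6
```

Emit:
apply_moves:
  steps:
    - [[0.0,0,0,0,0,0,-3.5],[0.0,0,0,0,0,0,-3.5],[0.0,0,0,0,0,0,-3.5]]

```text
time: 21.6
tcp_pos: [642.7, 5.3, 121.7]
tool_rot: [[-0.951, 0.311, 0.0], [0.311, 0.951, -0.0], [-0.0, -0.0, -1.0]]
wrist_force: [0.1, -0.6, -0.6]
width: 7.4
```

```bash
python3 - <<'E'
from g import *
tgt((643.2,5.5,120,163.5),(643.2,5.5,10,163.5))
p,d=eyes.read_camera("wrist"); cv2.imwrite("pics/w6.png",p)
E
```

```text
t 21.6 p [642.7   5.3 121.7] yaw 161.9 w 7.4 F [ 0.1 -0.6 -0.6] q [ 0.46  0.61 -0.79  1.74  0.5   1.01  0.74] tilt [ 0.0003 -0.0003]
(643.2, 5.5, 120, 163.5) -> [-0.0005  0.0004  0.0017] turn z -1.6
(643.2, 5.5, 10, 163.5) -> [-0.0004  0.0004  0.1117] turn z -1.6
```

View pics/w6.png

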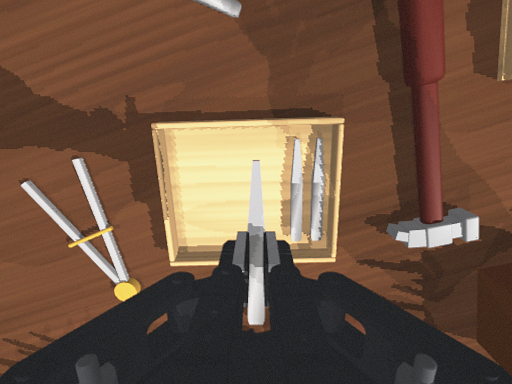

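Emit:
apply_moves:
  steps:
    - [[0.0,-0.0005,0.0005,0.04,0,0,-1.6],[0.0,-0.0005,0.0005,0.075,0,0,-1.6],[0.0,-0.0005,0.0005,0.095,0,0,-1.6],[0.0,-0.0005,0.0005,0.105,0,0,-1.6],[0.0,-0.0005,0.0005,0.112,0,0,-1.6],[0.0,-0.0005,0.0005,0.112,0,0,-1.6],[0.0,-0.0005,0.0005,0.112,0,0,-1.6],[0.014,-0.0005,0.0005,0.112,0,0,-1.6],[0.02,-0.0005,0.0005,0.112,0,0,-1.6],[0.024,-0.0005,0.0005,0.112,0,0,-1.6],[0.024,-0.0005,0.0005,0.112,0,0,-1.6],[0.024,-0.0005,0.0005,0.112,0,0,-1.6],[0.024,-0.0005,0.0005,0.08,0,0,-1.6],[0.024,-0.0005,0.0005,0.03,0,0,-1.6],[0.024,-0.0005,0.0005,0.0,0,0,-1.6],[0.024,-0.0005,0.0005,-0.03,0,0,-1.6],[0.024,-0.0005,0.0005,-0.03,0,0,-1.6],[0.024,-0.0005,0.0005,-0.03,0,0,-1.6]]

```text
time: 23.45
tcp_pos: [643.5, 5.7, 151.7]
tool_rot: [[-0.959, 0.282, 0.001], [0.282, 0.959, -0.0], [-0.001, -0.0, -1.0]]
wrist_force: [0.2, -0.1, -0.6]
width: 24.1
```

```bash
python3 g.py 463,0.5,150,51.1
```

```text
t 23.45 p [643.5   5.7 151.7] yaw 163.6 w 24.1 F [ 0.2 -0.1 -0.6] q [ 0.48  0.58 -0.82  1.71  0.48  1.06  0.79] tilt [ 0.001  -0.0003]
(463.0, 0.5, 150.0, 51.1) -> [ 0.1717 -0.0559  0.0015] turn z 112.5
```

Emit:
apply_moves:
  steps:
    - [[0.045,0.1715,-0.056,0.0,0,0,112.5],[0.045,0.1715,-0.056,0.0,0,0,112.5],[0.045,0.1715,-0.056,0.0,0,0,112.5],[0.045,0.1715,-0.056,0.0,0,0,112.5],[0.045,0.1715,-0.056,0.0,0,0,112.5],[0.045,0.1715,-0.056,0.0,0,0,112.5],[0.045,0.1715,-0.056,0.0,0,0,112.5],[0.045,0.1715,-0.056,0.0,0,0,112.5],[0.045,0.1715,-0.056,0.0,0,0,112.5],[0.045,0.1715,-0.056,0.0,0,0,112.5],[0.045,0.1715,-0.056,0.0,0,0,112.5],[0.045,0.1715,-0.056,0.0,0,0,112.5],[0.045,0.1715,-0.056,0.0,0,0,112.5],[0.045,0.1715,-0.056,0.0,0,0,112.5],[0.045,0.1715,-0.056,0.0,0,0,112.5],[0.045,0.1715,-0.056,0.0,0,0,112.5]]

```text
time: 25.05
tcp_pos: [462.7, 0.5, 151.0]
tool_rot: [[0.624, 0.781, -0.001], [0.781, -0.624, 0.0], [-0.0, -0.001, -1.0]]
wrist_force: [-0.8, -0.6, 1.2]
width: 45.0
```

```bash
python3 g.py 463,0.5,3,51.1;  python3 - <<'E'
from h import *
p,_=eyes.read_camera("wrist"); t,_=eyes.read_camera("top"); cv2.imwrite("pics/w7.png",np.hstack([p[60:320,100:412],cv2.resize(t[100:200,200:312],(291,260))]))
E
```

```text
t 25.05 p [462.7   0.5 151. ] yaw 51.4 w 45.0 F [-0.8 -0.6  1.2] q [ 0.37  0.23 -0.57  2.12  0.16  0.84 -0.97] tilt [-0.0007  0.0001]
(463.0, 0.5, 3.0, 51.1) -> [0.0003 0.0003 0.148 ] turn z 0.3
```

View pics/w7.png

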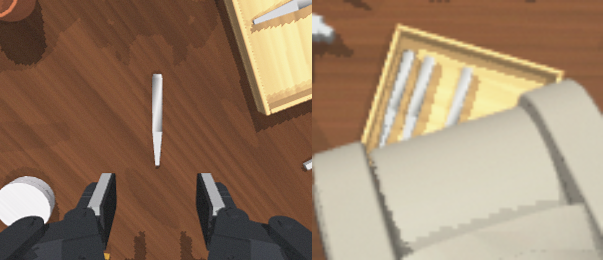

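Emit:
apply_moves:
  steps:
    - [[0.045,0.0005,0.0005,0.05,0,0,0.3],[0.045,0.0005,0.0005,0.1,0,0,0.3],[0.045,0.0005,0.0005,0.13,0,0,0.3],[0.045,0.0005,0.0005,0.148,0,0,0.3],[0.045,0.0005,0.0005,0.148,0,0,0.3],[0.045,0.0005,0.0005,0.148,0,0,0.3],[0.0,0.0005,0.0005,0.148,0,0,0.3],[0.0,0.0005,0.0005,0.148,0,0,0.3],[0.0,0.0005,0.0005,0.148,0,0,0.3],[0.0,0.0005,0.0005,0.148,0,0,0.3],[0.0,0.0005,0.0005,0.148,0,0,0.3],[0.0,0.0005,0.0005,0.148,0,0,0.3],[0.0,0.0005,0.0005,0.148,0,0,0.3],[0.0,0.0005,0.0005,0.148,0,0,0.3]]

```text
time: 26.55
tcp_pos: [464.4, 0.4, 4.5]
tool_rot: [[0.632, 0.775, 0.002], [0.775, -0.632, -0.0], [0.001, 0.002, -1.0]]
wrist_force: [-3.3, -0.8, 13.9]
width: 7.5
```

```bash
python3 g.py 632.7,-30,120,-16.5
```

```text
t 26.55 p [4.644e+02 4.000e-01 4.500e+00] yaw 50.8 w 7.5 F [-3.3 -0.8 13.9] q [ 0.24  0.48 -0.45  2.21  0.41  0.53 -1.2 ] tilt [ 0.0018 -0.0004]
(632.7, -30.0, 120.0, -16.5) -> [ 0.0828  0.1499 -0.1152] turn z 67.3
```

Emit:
apply_moves:
  steps:
    - [[0.0,0,0,-0.02,0,0,0],[0.0,0,0,-0.07,0,0,0],[0.0,0,0,-0.118,0,0,0],[0.0,0.083,0.15,-0.118,0,0,67.3],[0.0,0.083,0.15,-0.118,0,0,67.3],[0.0,0.083,0.15,-0.118,0,0,67.3],[0.0,0.083,0.15,-0.118,0,0,67.3],[0.0,0.083,0.15,-0.118,0,0,67.3],[0.0,0.083,0.15,-0.118,0,0,67.3],[0.0,0.083,0.15,-0.118,0,0,67.3],[0.0,0.083,0.15,-0.118,0,0,67.3],[0.0,0.083,0.15,-0.118,0,0,67.3],[0.0,0.083,0.15,-0.118,0,0,67.3],[0.0,0.083,0.15,-0.118,0,0,67.3],[0.0,0.083,0.15,-0.118,0,0,67.3]]

```text
time: 28.05
tcp_pos: [632.4, -29.9, 121.5]
tool_rot: [[0.96, -0.282, 0.0], [-0.282, -0.96, 0.0], [0.0, -0.0, -1.0]]
wrist_force: [0.1, -0.3, -0.2]
width: 7.4
```

```bash
python3 g.py 632.7,-30,120,-16.5 632.7,-30,9.7,-16.5
```

```text
t 28.05 p [632.4 -29.9 121.5] yaw -16.4 w 7.4 F [ 0.1 -0.3 -0.2] q [ 0.14  0.48 -0.26  1.78  0.15  0.89 -2.04] tilt [0.0001 0.0002]
(632.7, -30.0, 120.0, -16.5) -> [ 0.0003 -0.      0.0015] turn z 0.1
(632.7, -30.0, 9.7, -16.5) -> [0.0003 0.     0.1118] turn z 0.1
```

Emit:
apply_moves:
  steps:
    - [[0.0,0,0,0.04,0,0,0],[0.0,0,0,0.075,0,0,0],[0.0,0,0,0.095,0,0,0],[0.0,0,0,0.105,0,0,0],[0.0,0,0,0.112,0,0,0],[0.0,0,0,0.112,0,0,0],[0.0,0,0,0.112,0,0,0],[0.014,0,0,0.112,0,0,0],[0.02,0,0,0.112,0,0,0],[0.024,0,0,0.112,0,0,0],[0.024,0,0,0.112,0,0,0],[0.024,0,0,0.112,0,0,0],[0.024,0,0,0.08,0,0,0],[0.024,0,0,0.03,0,0,0],[0.024,0,0,0.0,0,0,0],[0.024,0,0,-0.03,0,0,0],[0.024,0,0,-0.03,0,0,0],[0.024,0,0,-0.03,0,0,0]]

```text
time: 29.85
tcp_pos: [632.6, -29.8, 151.9]
tool_rot: [[0.959, -0.283, 0.001], [-0.283, -0.959, -0.0], [0.001, -0.0, -1.0]]
wrist_force: [0.4, 0.1, -0.7]
width: 24.1
```

```bash
python3 g.py 433,182.9,150,82.2
```

```text
t 29.85 p [632.6 -29.8 151.9] yaw -16.5 w 24.1 F [ 0.4  0.1 -0.7] q [ 0.15  0.45 -0.26  1.76  0.14  0.95 -2.03] tilt [ 0.0013 -0.0001]
(433.0, 182.9, 150.0, 82.2) -> [-0.2517 -0.1474  0.0016] turn z -98.7
```

Emit:
apply_moves:
  steps:
    - [[0.08,-0.2515,-0.1475,0.0,0,0,-98.7],[0.08,-0.2515,-0.1475,0.0,0,0,-98.7],[0.08,-0.2515,-0.1475,0.0,0,0,-98.7],[0.08,-0.2515,-0.1475,0.0,0,0,-98.7],[0.08,-0.2515,-0.1475,0.0,0,0,-98.7],[0.08,-0.2515,-0.1475,0.0,0,0,-98.7],[0.08,-0.2515,-0.1475,0.0,0,0,-98.7],[0.08,-0.2515,-0.1475,0.0,0,0,-98.7],[0.08,-0.2515,-0.1475,0.0,0,0,-98.7],[0.08,-0.2515,-0.1475,0.0,0,0,-98.7],[0.08,-0.2515,-0.1475,0.0,0,0,-98.7],[0.08,-0.2515,-0.1475,0.0,0,0,-98.7],[0.08,-0.2515,-0.1475,0.0,0,0,-98.7],[0.08,-0.2515,-0.1475,0.0,0,0,-98.7],[0.08,-0.2515,-0.1475,0.0,0,0,-98.7]]

```text
time: 31.35
tcp_pos: [432.8, 182.9, 151.0]
tool_rot: [[0.137, 0.991, -0.001], [0.991, -0.137, 0.0], [-0.0, -0.001, -1.0]]
wrist_force: [0.3, 0.8, -0.2]
width: 79.7
```

```bash
python3 g.py 433,182.9,8,82.2;  python3 - <<'E'
from h import *
p,_=eyes.read_camera("wrist"); t,_=eyes.read_camera("top"); cv2.imwrite("pics/w8.png",np.hstack([p[60:320,100:412],cv2.resize(t[100:260,140:312],(280,260))]))
E
```

```text
t 31.35 p [432.8 182.9 151. ] yaw 82.1 w 79.7 F [ 0.3  0.8 -0.2] q [ 0.1   0.26 -0.72  2.1   0.23  0.86 -0.89] tilt [-0.0006  0.    ]
(433.0, 182.9, 8.0, 82.2) -> [1.00e-04 3.00e-04 1.43e-01] turn z -0.1
```

View pics/w8.png

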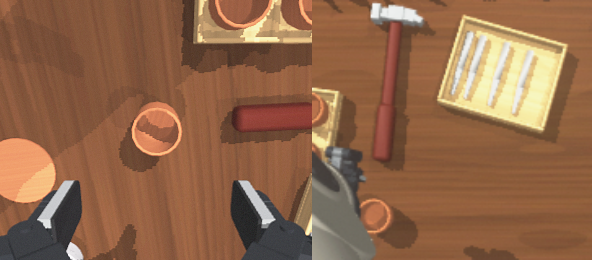

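Emit:
apply_moves:
  steps:
    - [[0.07,0,0,0.04,0,0,0],[0.07,0,0,0.08,0,0,0],[0.07,0,0,0.11,0,0,0],[0.07,0,0,0.13,0,0,0],[0.07,0,0,0.143,0,0,0],[0.07,0,0,0.143,0,0,0],[0.07,0,0,0.143,0,0,0],[0.0,0,0,0.143,0,0,0],[0.0,0,0,0.143,0,0,0],[0.0,0,0,0.143,0,0,0],[0.0,0,0,0.143,0,0,0],[0.0,0,0,0.143,0,0,0],[0.0,0,0,0.143,0,0,0],[0.0,0,0,0.143,0,0,0],[0.0,0,0,0.143,0,0,0]]
  force: 30

```text
time: 32.95
tcp_pos: [433.7, 183.1, 9.5]
tool_rot: [[0.135, 0.991, 0.002], [0.991, -0.135, 0.0], [0.001, 0.002, -1.0]]
wrist_force: [-1.0, -1.3, 9.9]
width: 48.1
```

```bash
python3 - <<'E'
from g import *
a=np.radians(-7.8); c=np.array([558.3,327.5]); R=np.array([[np.cos(a),-np.sin(a)],[np.sin(a),np.cos(a)]])
P=(c+R@[0,26]).round(1); print(P); tgt((*P,120,82.2))
E
```

```text
[561.8 353.3]
t 32.95 p [433.7 183.1   9.5] yaw 82.2 w 48.1 F [-1.  -1.3  9.9] q [-0.05  0.5  -0.57  2.19  0.49  0.58 -1.13] tilt [0.002  0.0004]
(np.float64(561.8), np.float64(353.3), 120, 82.2) -> [ 0.186   0.1041 -0.1101] turn z 0.0
```

Emit:
apply_moves:
  steps:
    - [[0.0,0,0,-0.02,0,0,0],[0.0,0,0,-0.06,0,0,0],[0.0,0,0,-0.11,0,0,0],[0.0,0.035,0.02,-0.11,0,0,0],[0.0,0.075,0.042,-0.11,0,0,0],[0.0,0.115,0.064,-0.11,0,0,0],[0.0,0.155,0.087,-0.11,0,0,0],[0.0,0.186,0.104,-0.11,0,0,0],[0.0,0.186,0.104,-0.11,0,0,0],[0.0,0.186,0.104,-0.11,0,0,0],[0.0,0.186,0.104,-0.11,0,0,0]]

```text
time: 34.05
tcp_pos: [560.9, 352.2, 118.7]
tool_rot: [[0.135, 0.991, 0.0], [0.991, -0.135, -0.001], [-0.0, 0.0, -1.0]]
wrist_force: [0.5, -0.1, -1.1]
width: 47.7
```

```bash
python3 g.py 561.8,353.3,120,82.2 561.8,353.3,15,82.2;  python3 - <<'E'
from h import *
p,_=eyes.read_camera("wrist"); t,_=eyes.read_camera("scene"); cv2.imwrite("pics/w9.png",np.hstack([p[60:320,100:412],cv2.resize(t[110:240,300:440],(280,260))]))
E
```

```text
t 34.05 p [560.9 352.2 118.7] yaw 82.2 w 47.7 F [ 0.5 -0.1 -1.1] q [-0.2   0.6  -0.64  1.7   0.42  0.99 -1.13] tilt [ 0.0001 -0.0005]
(561.8, 353.3, 120.0, 82.2) -> [ 0.0012  0.0008 -0.0013] turn z 0.0
(561.8, 353.3, 15.0, 82.2) -> [0.0012 0.0007 0.1037] turn z 0.0
```

View pics/w9.png

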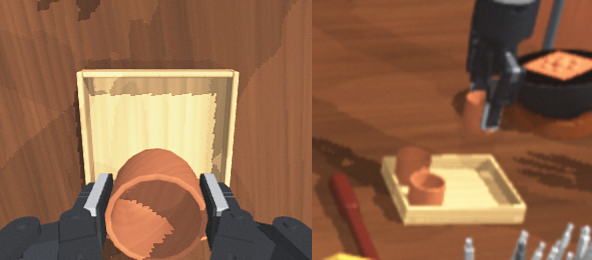

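Emit:
apply_moves:
  steps:
    - [[0.0,0.001,0.0005,0.04,0,0,0],[0.0,0.001,0.0005,0.07,0,0,0],[0.0,0.001,0.0005,0.09,0,0,0],[0.0,0.001,0.0005,0.099,0,0,0],[0.0,0.001,0.0005,0.1035,0,0,0],[0.0,0.001,0.0005,0.1035,0,0,0],[0.0,0.001,0.0005,0.1035,0,0,0],[0.052,0.001,0.0005,0.1035,0,0,0],[0.058,0.001,0.0005,0.1035,0,0,0],[0.066,0.001,0.0005,0.1035,0,0,0],[0.066,0.001,0.0005,0.1035,0,0,0],[0.066,0.001,0.0005,0.1035,0,0,0],[0.066,0.001,0.0005,0.08,0,0,0],[0.066,0.001,0.0005,0.04,0,0,0],[0.066,0.001,0.0005,0.0,0,0,0],[0.066,0.001,0.0005,-0.06,0,0,0],[0.066,0.001,0.0005,-0.1,0,0,0],[0.066,0.001,0.0005,-0.1,0,0,0],[0.066,0.001,0.0005,-0.1,0,0,0],[0.066,0.001,0.0005,-0.1,0,0,0]]

```text
time: 36.15
tcp_pos: [561.4, 353.6, 217.4]
tool_rot: [[0.135, 0.991, -0.001], [0.991, -0.135, -0.001], [-0.001, -0.001, -1.0]]
wrist_force: [-0.2, -0.1, -0.2]
width: 65.9
```

```bash
python3 g.py 480,0,260,82.2; python3 - <<'E'
from h import *
t,_=eyes.read_camera("top"); w,_=eyes.read_camera("wrist"); s,_=eyes.read_camera("scene")
o=np.zeros((600,800,3),np.uint8); o[:300,:400]=cv2.resize(t,(400,300)); o[:300,400:]=cv2.resize(w,(400,300)); o[300:,:]=cv2.resize(s[130:280,50:450],(800,300)); cv2.imwrite("pics/f.png",o)
E
```

```text
t 36.15 p [561.4 353.6 217.4] yaw 82.2 w 65.9 F [-0.2 -0.1 -0.2] q [-0.17  0.5  -0.69  1.61  0.34  1.15 -1.07] tilt [-0.0011 -0.0009]
(480.0, 0.0, 260.0, 82.2) -> [-0.3614 -0.033  -0.0422] turn z 0.0
```

View pics/f.png

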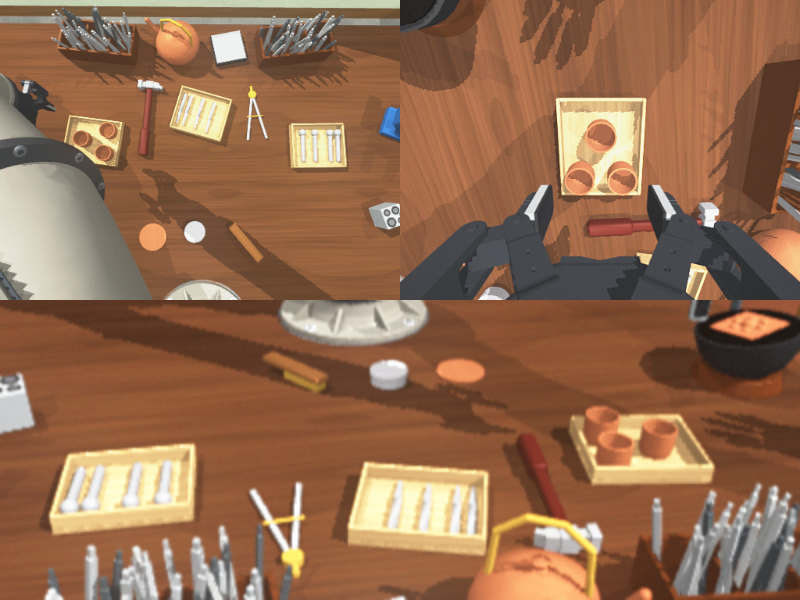

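```bash
python3 - <<'E'
from h import *
p,d=eyes.read_camera("top"); hsv=cv2.cvtColor(p,cv2.COLOR_BGR2HSV); Z=cloud("top",d)[...,2]
for nm,cx,cy,yaw in (("dom",541.6,-357.8,.8),("cha",641.8,.7,163.5)):
    a=np.radians(yaw); R=np.array([[np.cos(a),-np.sin(a)],[np.sin(a),np.cos(a)]])
    uv=np.argwhere((hsv[...,1]<45)&(hsv[...,2]>95))[:,::-1]; L=(ray("top",uv,12)[:,:2]-[cx,cy])@R
    k=(abs(L[:,0])<60)&(abs(L[:,1])<74); m=np.zeros(Z.shape,np.uint8); m[uv[k,1],uv[k,0]]=1
    n,lab,st,_=cv2.connectedComponentsWithStats(m)
    for i in range(1,n):
        if st[i,4]<60: continue
        q=np.argwhere(lab==i); W=(ray("top",q[:,::-1],12)[:,:2]-[cx,cy])@R; ax=np.linalg.svd(W-W.mean(0),full_matrices=False)[2][0]
        print(nm,"x",W[:,0].min().round(),W[:,0].max().round(),"y",W[:,1].mean().round(1),"ang",round(np.degrees(np.arctan(ax[1]/ax[0])),1),"z med/max",np.round(np.percentile(Z[q[:,0],q[:,1]],[50,95]),1))
E
```

```text
dom x -45.0 53.0 y 42.4 ang -1.4 z med/max [18.7 25.8]
dom x -48.0 50.0 y 4.0 ang -1.9 z med/max [19.  25.4]
dom x -50.0 49.0 y -54.7 ang -0.2 z med/max [18.5 25.8]
cha x -51.0 48.0 y -63.3 ang 0.0 z med/max [14.2 17. ]
cha x -51.0 49.0 y -43.8 ang -0.2 z med/max [14.4 16.8]
cha x -51.0 49.0 y -7.7 ang -2.1 z med/max [14.1 17. ]
cha x -49.0 50.0 y 30.9 ang -0.3 z med/max [14.1 16.6]
```

Heights match those of the resident punches and alignment is within about 2°, so I'm handing it in.

```bash
python3 -c "
from plant import env; print(env.finish_job())"
```

```text
the job is handed in; nothing more can be done
None
```

All five loose items are back in the trays with their own kind, and the job is handed in, at about 36 s on the robot's clock out of the 120 s allowed.

- **Doming punches:** both lie on the tray floor at y ≈ +4 and +42 mm, balls towards +x like the others. The last check put them 1.4–1.9° off the tray's axis.
- **Chasing punches:** both lie flat at y ≈ -8 and +31 mm, tapers pointing the same way as the others. One is 2.1° off the axis, the other 0.3°.
- **Heights:** all four punches sit at the same height as those already in the trays, so nothing is stacked.
- **Cup:** the last pictures show it standing mouth up in the empty part of the cup tray, clear of the other two. I judged this by eye and did not measure it.
- **Hammer:** I never touched it, and it looks unmoved in the pictures.

No check failed. One reading disagreed: the gripper showed about 2.4 mm less than the true width on the punches, though each was held firmly. The wrist force peaked at about 14 N in the readings taken at the end of each move, against a limit of 120 N. The arm was left clear, about 200 mm above the cup tray.

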